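# Press a test cassette down and slide it home under the reader's leaf spring

## Task

Load the test cassette that lies on the reader's spring-loaded bed: with the fingertips press its tail, with the rubber thumb pad, down hard until it can pass beneath the crossbar, and, still pressing, slide it forward under the leaf spring until its front end is home against the reader body, then let go. Do not pick it up or tip it, and leave the spare cassette, the dropper bottles and the carton alone.

Things in the scene. Friction and masses are not known exactly. Their poses are not given: they have to be found in the camera images.
- reader: Fixed cassette reader, grey track and off-white body. Origin: on the bench, on the track's centre line, below the crossbar's front (cassette-side) face; +x is the loading direction, z up. Track open above, x = -149 (tail stop, 34 mm high) to +50 mm; side rails 44 mm apart inside, 60 outside, 32 mm high. Body 85 x 130 mm, 55 mm high, begins at x = +50 mm: the end stop. All under 59 mm.
- crossbar (a point): Middle of the underside of the aluminium crossbar, on its front face: 39 mm above the bench, at reader x = 0. The bar spans the track, 12 mm thick along the track, top at 51 mm.
- bed (a joint): Slippery steel floor of the track, 42 mm wide, sinks level on springs. Value = depth sunk, 0 (top 30 mm above bench) to 0.009 m (bottomed). Starts to sink at about 4 N, 10 N for 5 mm, 15 N for 9 mm. Up, the cassette is 5 mm too high for the crossbar; sunk 6 to 9 mm it passes freely. Let go, the bed lifts a loaded cassette against the crossbar's underside.
- leaf (a joint): Steel leaf (drag) spring, 24 mm wide, 31 mm long, hinged behind the crossbar at reader x = 12 mm, sloping down along +x to a rounded tip at x = 42 mm, underside 32 mm above the bench. Value = upward swing in rad, 0 at rest; a cassette beneath pushes it up to about 0.1 to 0.25 and is pressed down with about 3 to 5 N.
- cassette: Loose white test cassette on the bed, 110 x 40 x 14 mm, 60 g. Origin: centre of its underside (30 mm up at the start); +x: leading end. In line with the track, 2 mm side play. On top: grey window in front, a dark rubber thumb pad (34 x 32 mm, 1 mm proud) centred 34 mm behind its middle. Starts 8 to 25 mm short of the crossbar. Home: origin at reader x = -5 mm. Fingertips drive it only if pressed hard.
- spare: Bystander: an identical cassette lying on the bench beside the reader, not to be touched. Origin: centre of its underside.
- dropper_a: Bystander: small white dropper bottle with black bulb, 26 mm in diameter, 80 mm high, standing on the bench. Origin: centre of its underside.
- dropper_b: Bystander: white dropper bottle with black bulb, 32 mm in diameter, 80 mm high, standing on the bench. Origin: centre of its underside.
- carton: Bystander: off-white carton, 60 x 140 x 100 mm high, standing on the bench. Origin: centre of its underside.
Mind the look-alikes: they are no part of the job. What is shaped like the cassette but green or purple is not meant.

How it is judged:
By the outcome, as a careful person would: the job done as asked, in the order asked, and still so for the second after the job is handed in, with the robot touching nothing.
It also fails if it takes over 32 s, if anything falls off the work surface, if the arm or the gripper's body presses on something with over 40 N, if the wrist force passes 120 N, or if a joint passes its speed limit or range.

## Robot

A 6-joint arm with a two-finger parallel gripper is mounted at the origin on the work surface. World frame = base frame: x ahead of the robot, y to its left, z up, the work surface at z = 0. Lengths are in m, angles in rad, forces in N, time in s.
With the tool pointing down it reaches from about 0.15 to 0.775 m from the base axis. Payload 6.1 kg.
Tool frame: the origin (TCP) lies at the very end of the fingers, on their centre line; the grasp point (between the pads) lies 19 mm behind it; z points along the fingers, y is the direction in which the jaws open and shut (so a half turn about z gives the same grasp; the last joint's range is limited). The gripper opens to 85 mm and grips with 20 to 120 N. Pads are 22 mm wide; open, the fingers measure 114 mm over their backs; the gripper's body (76 mm by 85 mm) begins 54 mm behind the grasp point. The pads swing forward as they close: fully open they stand 13 mm farther back than shut.
Start: joints at [-1.163, 0.126, -0.04, 1.405, 0, 1.571], TCP at [0.208, -0.482, 0.231] pointing down, gripper open.
Joint ranges: [-2.72, 2.72], [-0.95, 1.95], [-1.27, 1.35], [-1.78, 2.02], [-1.46, 1.47], [-3.14, 3.14]. Speed limits (rad/s): [2.39, 2.39, 3.01, 3.14, 3.14, 3.14].

## Interface

Orientations are given as [roll, pitch, yaw] about the fixed x, y, z axes, in that order (R = Rz(yaw) Ry(pitch) Rx(roll)).
In Python, from bench import sense, viewer, ticket gives the robot as it stands. The module is installed in compiled form; this text tells all that it offers.
- The arm moves only by the shell command python3 -m pendant 'ROWS' [FORCE]. ROWS is JSON, a list of rows, each a list of 7 numbers: the shift along the world's x, y, z in mm, then the turn, a rotation vector about the world's x, y, z in degrees, then the opening, from 0 (shut) to 1 (fully open). In form: [[x, y, z, rx, ry, rz, hand], ...]. A call has 1 to 8 rows; each row shifts and turns the commanded pose from where the row before left it; what a row does not reach is not made up. A row lasts 1/8 s, in which the tool goes at most 62.5 mm and 10.7 degrees, less where a joint would pass 70% of its speed; a pose out of reach is approached as far as the arm can. A call with a gripper value outside its range is refused whole. The fingers move at their own pace and stop on an object; FORCE is the grip in N (left out, the last holds). Time passes only in rows, so rows that do not move let the fingers close. It gives the time, the measured TCP pose, the force and the opening at its end, in the units of the state.
- sense(): the state, without advancing time (a new reading comes with each control period).
- viewer.camera(name): name is "side" or "top"; returns the picture (400x640x3 uint8, blue, green, red); there is no depth.
- viewer.camera_info(name): a dict with "K" (3x3 intrinsics, pixels), "R" (3x3) and "t" (3): a world point X has camera coordinates R X + t. Camera axes: x right, y down, z forward; pixel columns grow to the right and rows downward; lengths in m; the calibration is good to about 2 mm. A picture is of the moment at which its call begins. camera_info takes no time and is no camera call.
- ticket.sign_off(): hands the job in, once; it reports no verdict.
The state is a dict: "time": time; "joints": joint angles; "qvel": joint speeds; "joint_torque": joint torques, N m; "position": TCP position; "tool_rot": TCP orientation; "ft_force": force on the tool from outside, world axes, zero at the start; "moment": the same for the moment, N m; "width": finger opening in m.
Only numpy, scipy, OpenCV 4.12 (cv2) and the standard library are available. Lean on these libraries where they do the work, as an engineer would, in place of code of your own. Each camera call takes 0.05 s, during which the arm holds its last target. There are 200 camera calls.

## Working session

There is one attempt and no reset: what is moved stays moved. The work goes in short steps, Python scripts to look and compute and a shell command to move; the robot and the scene stay as the last step left them, time stands still between calls to the robot, and variables do not carry over. Pictures are saved under pics/ and viewed, about 8 in all and at most 12, crops included, and the job is handed in when it is done.

```bash
mkdir -p pics; cat > h.py <<'E'
import cv2,numpy as np
from bench import sense,viewer,ticket
def ray(cam,u,v,z):
    i=viewer.camera_info(cam);K,R,t=map(np.array,(i["K"],i["R"],i["t"]))
    d=R.T@np.linalg.solve(K,[u,v,1.]);c=-R.T@t
    return c+d*(z-c[2])/d[2]
def pix(cam,X):
    i=viewer.camera_info(cam);K,R,t=map(np.array,(i["K"],i["R"],i["t"]))
    p=K@(R@np.array(X)+t);return p[:2]/p[2]
E
python3 - <<'E'
from h import *
for n in("top","side"):
    im=viewer.camera(n);cv2.imwrite(f"pics/{n}0.png",im)
    i=viewer.camera_info(n);print(n,-np.array(i["R"]).T@np.array(i["t"]),np.array(i["K"])[0,0])
print(sense())
E
```

```text
top [ 0.48131004 -0.10560073  0.85437173] 434.70858094736104
side [0.45032505 0.5021455  0.73398788] 409.2547773024688
{'time': 0.1, 'joints': array([-1.16300062e+00,  1.26319851e-01, -4.05276129e-02,  1.40542556e+00,
       -2.97578647e-07,  1.57080451e+00]), 'qvel': array([-0.00102707, -0.00277151,  0.00254296, -0.0012592 , -0.0023963 ,
       -0.0013679 ]), 'joint_torque': array([-1.38571282e-03, -4.36903882e+01,  3.53606236e+01,  1.36268354e-02,
       -2.01466396e-04,  1.77468928e-05]), 'position': array([ 0.20805355, -0.48159114,  0.23059684]), 'tool_rot': array([-3.14011596e+00,  3.09662436e-07,  4.07787527e-01]), 'ft_force': array([-0.27577532, -0.32082764, -0.9651936 ]), 'moment': array([-0.00441773,  0.00244001, -0.07781   ]), 'width': 0.0857240494030612}
```

View pics/top0.png

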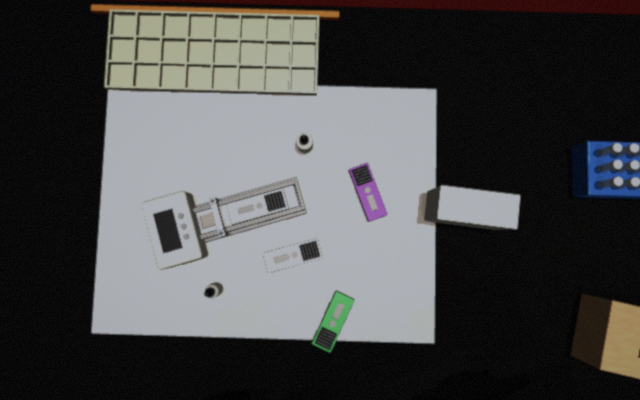

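View pics/side0.png

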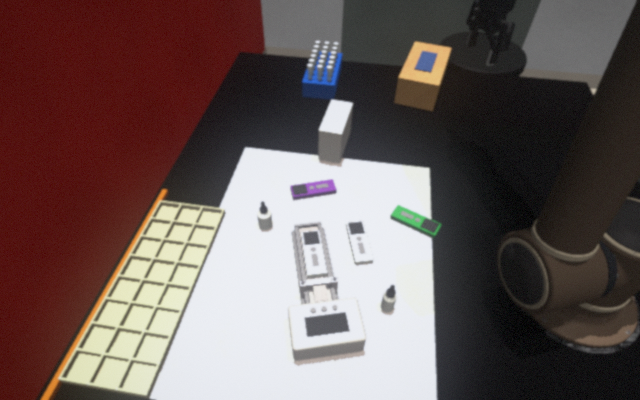

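The top view shows the reader body at about (172,230), with its track running right to (303,195). Cassette-like things in the top view:
- White cassette in the track, about (262,206), pad at (275,201). This is the target, because it lies on the bed.
- White spare on the bench, (293,255).
- Purple decoy, (367,192).
- Green decoy, (333,321).

I'll check the choice in a close crop.

```bash
python3 - <<'E'
from h import *
im=cv2.imread("pics/top0.png")[165:285,135:335]
cv2.imwrite("pics/c1.png",cv2.resize(im,None,fx=4,fy=4,interpolation=cv2.INTER_CUBIC))
for n,u,v,z in(("pad",275,201,.045),("tail",303,195,.034),("bodyc",172,230,.055),("spare",293,255,.014),("dropA",304,140,.07),("dropB",212,290,.07)): print(n,ray("top",u,v,z).round(3))
E
```

```text
pad [ 0.541 -0.019  0.045]
tail [ 0.555 -0.071  0.034]
bodyc [0.482 0.167 0.055]
spare [ 0.441 -0.054  0.014]
dropA [ 0.653 -0.071  0.07 ]
dropB [0.377 0.084 0.07 ]
```

View pics/c1.png

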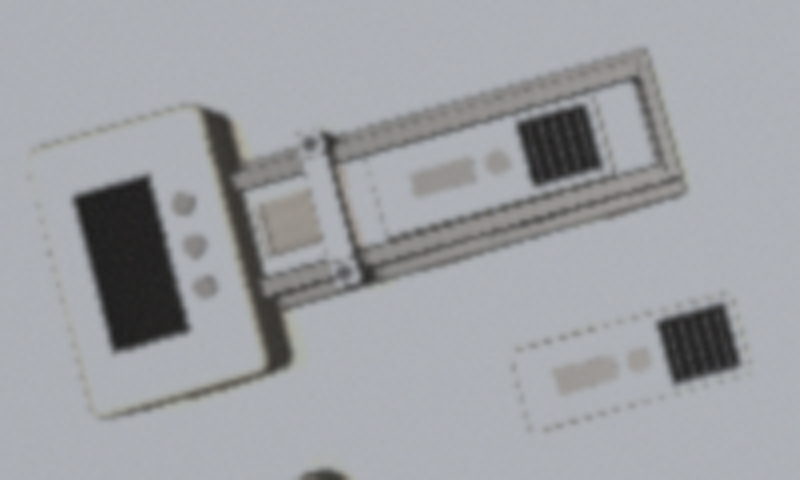

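The crop confirms it: the cassette in the track has its dark pad at the tail (crop (559,145)), and its window faces the crossbar (crop ~(330,205)). The spare lies separately at crop (630,360). Next I'll compute the frame.

```bash
python3 - <<'E'
from h import *
P=lambda u,v,z:ray("top",u/4+135-.375,v/4+165-.375,z)
a=P(648,48,.032);b=P(686,188,.032);c=P(365,280,.032);e=P(333,137,.032)
print("rail width",np.linalg.norm(a-b),"tail mid",(a+b)/2)
d1=e-a;d2=c-b;print([np.degrees(np.arctan2(x[1],x[0])) for x in(d1,d2)])
th=np.arctan2(*(d1/np.linalg.norm(d1)+d2/np.linalg.norm(d2))[[1,0]]);d=np.array([np.cos(th),np.sin(th),0]);n=np.array([-d[1],d[0],0])
pc=[P(*p,.045) for p in((517,122),(585,105),(602,168),(534,186))];pad=np.mean(pc,0)
print("pad",pad,"size",[np.linalg.norm(pc[i]-pc[i-1]) for i in range(4)])
# bar front edge top
bar=(P(333,140,.051)+P(361,270,.051))/2
for nm,x in(("tail",(a+b)/2),("bar",bar),("pad",pad)):print(nm,"along",(x-pad)@d*1e3,"lat",(x-pad)@n*1e3)
s=sense();print("d",d,np.degrees(th),"shift",(pad-s["position"])*1e3)
# side-view crosscheck
im=cv2.imread("pics/side0.png");print("pad in side expected",pix("side",pad))
x,y=pix("side",pad).astype(int);cv2.circle(im,(x,y),1,(0,0,255),-1)
cv2.imwrite("pics/s1.png",cv2.resize(im[210:330,270:390],None,fx=5,fy=5,interpolation=cv2.INTER_CUBIC))
E
```

```text
rail width 0.06923283038711017 tail mid [ 0.55683781 -0.06770249  0.032     ]
[np.float64(107.48075170531507), np.float64(107.60253229997365)]
pad [ 0.54140725 -0.01854718  0.045     ] size [np.float64(0.031060382497409916), np.float64(0.03272428403111337), np.float64(0.0306284953473814), np.float64(0.03274374338143345)]
tail along -51.520243230849154 lat 0.10234509988221654
bar along 101.39749155400456 lat 0.23227787736319416
pad along 0.0 lat 0.0
d [-0.30139887  0.95349815  0.        ] 107.54164200264435 shift [ 333.35370638  463.04395239 -185.59683812]
pad in side expected [310.65535181 236.73742173]
```

View pics/s1.png

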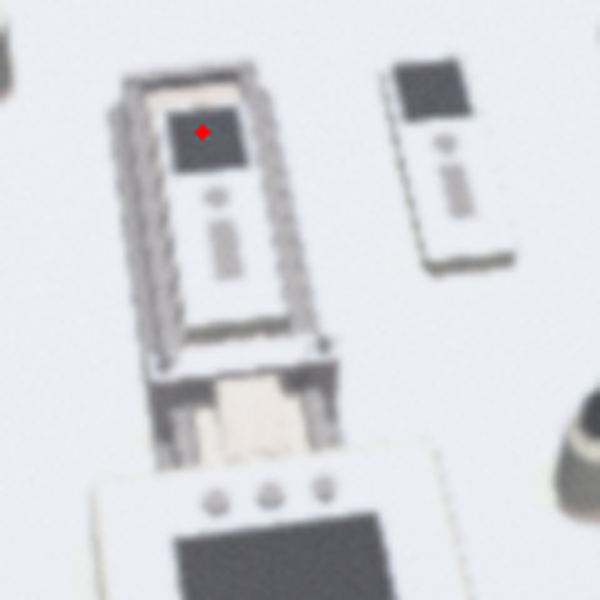

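The pad is at about (0.541, -0.018), with the side view agreeing to ~1.5 px (2–3 mm). It sits about 101 mm from the bar, so the travel is about 62 mm along d = (-0.30, 0.953). The measured rail width (69 mm vs 60) is off because the outer rail face is in view. The pad, tail and bar still line up, so I'm going ahead and approaching high with the fingers shut.

```bash
python3 -m pendant '[[33,46,0,0,0,-1,0],[33,46,0,0,0,-1,0],[33,46,0,0,0,-1,0],[33,46,0,0,0,-1,0],[33,46,0,0,0,-1,0],[33,46,0,0,0,-0.9,0],[33,46,0,0,0,0,0],[33,46,0,0,0,0,0]]' 60; python3 -m pendant '[[33,46,0,0,0,0,0],[36,50,0,0,0,0,0],[0,0,-50,0,0,0,0],[0,0,-50,0,0,0,0],[0,0,-50,0,0,0,0],[0,0,-15,0,0,0,0],[0,0,0,0,0,0,0]]'; python3 - <<'E'
from h import *
s=sense();print(s["joints"])
for n in("top","side"):
    im=viewer.camera(n);u,v=pix(n,s["position"]).astype(int)
    cv2.imwrite(f"pics/{n}2.png",cv2.resize(im[v-50:v+70,u-65:u+65],None,fx=3,fy=3,interpolation=cv2.INTER_CUBIC));print(n,u,v)
a,b=[cv2.imread(f"pics/{n}2.png") for n in("top","side")];cv2.imwrite("pics/m2.png",np.hstack([a,b]))
E
```

```text
time: 1.1
position: [0.4729, -0.1122, 0.2311]
tool_rot: [3.142, 0.0, 0.305]
ft_force: [-0.3, -1.2, 1.2]
width: 0.0005
time: 1.98
position: [0.5408, -0.018, 0.0661]
tool_rot: [-3.141, 0.001, 0.305]
ft_force: [0.0, 0.2, 0.5]
width: 0.0002
[-3.32355780e-02  2.08511257e-01 -3.07979599e-01  1.05590578e+00
  4.37113934e-05  2.80364088e+00]
top 272 200
side 310 230
```

View pics/m2.png

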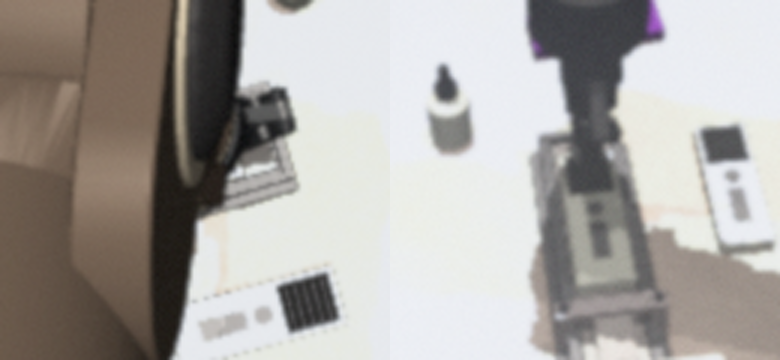

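The right half is the side view: the shut fingertips, at (590,170), hang right over the pad, whose front part shows at (592,182). The top view is mostly hidden by the arm. Now lowering and pressing.

```bash
python3 -m pendant '[[0,0,-16,0,0,0,0],[0,0,-5,0,0,0,0],[0,0,-2,0,0,0,0],[0,0,0,0,0,0,0]]'; python3 -m pendant '[[0,0,-3,0,0,0,0],[0,0,-2,0,0,0,0],[0,0,0,0,0,0,0]]'
```

```text
time: 2.58
position: [0.5418, -0.018, 0.0441]
tool_rot: [3.141, -0.001, 0.305]
ft_force: [-0.2, 0.7, 5.1]
width: 0.0002
time: 2.95
position: [0.5426, -0.018, 0.0401]
tool_rot: [3.141, -0.003, 0.305]
ft_force: [-1.8, -0.1, 9.3]
width: 0.0001
```

```bash
python3 -m pendant '[[0,0,-3,0,0,0,0],[0,0,-2,0,0,0,0],[0,0,0,0,0,0,0]]'; python3 -m pendant '[[0,0,-2,0,0,0,0],[0,0,-2,0,0,0,0],[0,0,0,0,0,0,0]]'
```

```text
time: 3.32
position: [0.5434, -0.018, 0.0362]
tool_rot: [3.14, -0.005, 0.305]
ft_force: [-0.8, 0.3, 15.4]
width: 0.0001
time: 3.7
position: [0.5444, -0.018, 0.0354]
tool_rot: [3.139, -0.008, 0.305]
ft_force: [-9.3, 0.4, 36.0]
width: 0.0
```

Bottomed, at 36 N. The arm's sag pushes the tool sideways in +x, so I'll ease that and start sliding.

```bash
python3 -m pendant '[[-2,0,0,0,0,0,0],[0,0,0,0,0,0,0]]'; python3 -m pendant '[[-1,3,0,0,0,0,0],[-1,4,0,0,0,0,0],[-1.5,4,0,0,0,0,0],[-1,4,0,0,0,0,0],[0,0,0,0,0,0,0]]'; python3 - <<'E'
from h import *
cv2.imwrite("pics/s3.png",cv2.resize(viewer.camera("side")[190:330,260:400],None,fx=4,fy=4,interpolation=cv2.INTER_CUBIC))
E
```

```text
time: 3.95
position: [0.5443, -0.018, 0.0355]
tool_rot: [3.138, -0.012, 0.305]
ft_force: [-1.1, -0.1, 30.8]
width: -0.0003
time: 4.58
position: [0.5398, -0.004, 0.0356]
tool_rot: [3.135, -0.011, 0.304]
ft_force: [-1.9, -3.3, 30.7]
width: -0.0003
```

View pics/s3.png

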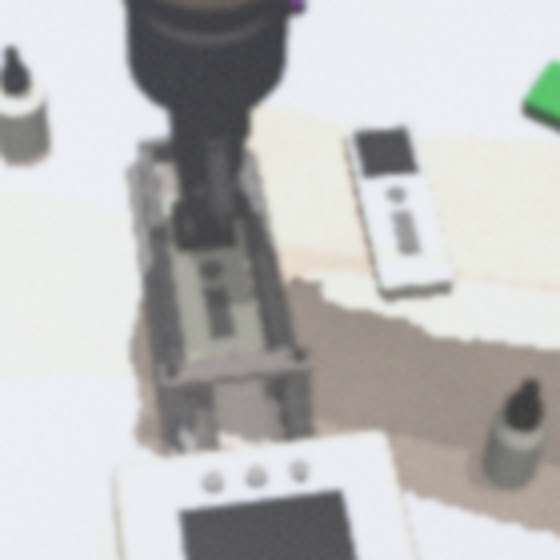

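The cassette is moving with the fingers: its front edge is now at the crossbar (~(225,360)), the pad is still under the fingertips, and drag is ~3 N. I'll keep going.

```bash
python3 -m pendant '[[-1,4,0,0,0,0,0],[-1.5,4,0,0,0,0,0],[-1,4,0,0,0,0,0],[-1.5,4,0,0,0,0,0],[0,0,0,0,0,0,0]]';python3 -m pendant '[[-1,4,0,0,0,0,0],[-1.5,4,0,0,0,0,0],[-1,4,0,0,0,0,0],[-1.5,4,0,0,0,0,0],[0,0,0,0,0,0,0]]'; python3 - <<'E'
from h import *
cv2.imwrite("pics/s4.png",cv2.resize(viewer.camera("side")[190:330,260:400],None,fx=4,fy=4,interpolation=cv2.INTER_CUBIC))
E
```

```text
time: 5.25
position: [0.5347, 0.012, 0.0357]
tool_rot: [3.135, -0.011, 0.304]
ft_force: [-3.2, -4.7, 32.5]
width: -0.0001
time: 5.88
position: [0.5296, 0.0281, 0.0357]
tool_rot: [3.136, -0.011, 0.304]
ft_force: [-4.5, -4.0, 34.5]
width: -0.0001
```

View pics/s4.png

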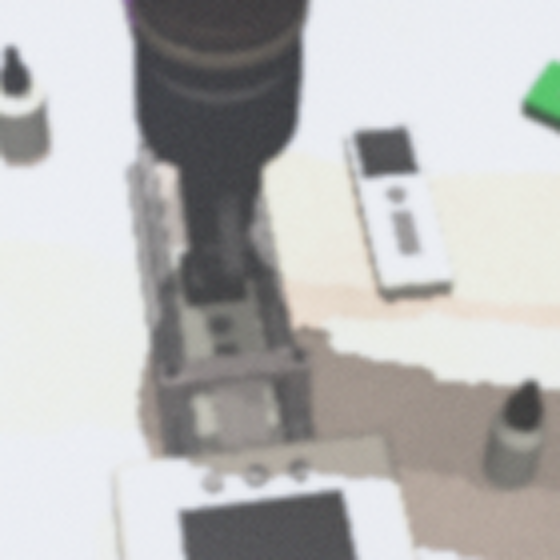

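The cassette is under the bar and leaf, with its light front showing at ~(235,410), and the pad is still under the tips. About 48 mm is done. I'll take the last ~14 mm in small steps and watch for the stop.

```bash
python3 -m pendant '[[-1,3,0,0,0,0,0],[-1,3,0,0,0,0,0],[-1,3,0,0,0,0,0],[0,0,0,0,0,0,0]]';python3 -m pendant '[[-0.6,2,0,0,0,0,0],[-0.6,2,0,0,0,0,0],[0,0,0,0,0,0,0]]';python3 -m pendant '[[-0.6,2,0,0,0,0,0],[0,0,0,0,0,0,0]]'
```

```text
time: 6.42
position: [0.5268, 0.0366, 0.0358]
tool_rot: [3.135, -0.011, 0.304]
ft_force: [-2.6, -6.6, 34.3]
width: 0.0
time: 6.8
position: [0.5255, 0.0406, 0.0357]
tool_rot: [3.135, -0.011, 0.304]
ft_force: [-3.8, -6.1, 35.4]
width: -0.0001
time: 7.05
position: [0.5249, 0.0426, 0.0358]
tool_rot: [3.135, -0.011, 0.304]
ft_force: [-3.2, -7.3, 34.4]
width: 0.0001
```

```bash
python3 -m pendant '[[-0.6,2,0,0,0,0,0],[0,0,0,0,0,0,0]]';python3 -m pendant '[[-0.6,2,0,0,0,0,0],[0,0,0,0,0,0,0]]'
```

```text
time: 7.3
position: [0.5243, 0.0446, 0.0358]
tool_rot: [3.135, -0.011, 0.304]
ft_force: [-4.4, -7.2, 35.6]
width: 0.0002
time: 7.55
position: [0.524, 0.0454, 0.0358]
tool_rot: [3.132, -0.01, 0.303]
ft_force: [-2.7, -11.6, 34.4]
width: 0.0002
```

```bash
python3 -m pendant '[[-0.6,2,0,0,0,0,0],[0,0,0,0,0,0,0]]'; python3 - <<'E'
from h import *
cv2.imwrite("pics/s5.png",cv2.resize(viewer.camera("side")[220:320,280:380],None,fx=5,fy=5,interpolation=cv2.INTER_CUBIC))
E
```

```text
time: 7.8
position: [0.524, 0.0456, 0.0358]
tool_rot: [3.127, -0.01, 0.302]
ft_force: [-0.3, -18.6, 32.8]
width: -0.0004
```

View pics/s5.png

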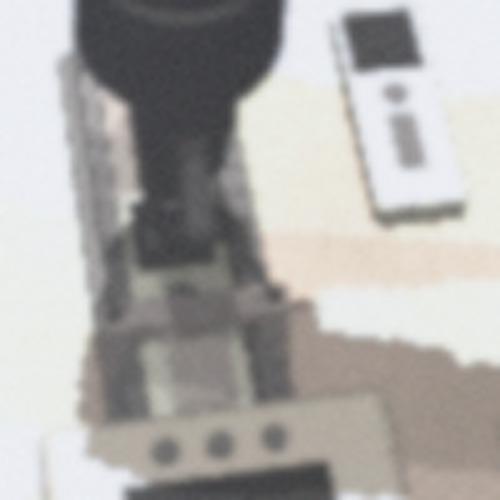

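Hard stop: force rose to 18.6 N with no motion, and the cassette front reaches the body at (190,415). I'll ease most of the forward push, then lift straight off.

```bash
python3 -m pendant '[[0.6,-2,0,0,0,0,0],[0,0,2,0,0,0,0],[0,0,4,0,0,0,0],[0,0,4,0,0,0,0],[0,0,8,0,0,0,0],[0,0,20,0,0,0,0],[0,0,50,0,0,0,0],[0,0,50,0,0,0,0]]'; python3 -m pendant '[[0,-50,0,0,0,0,0],[0,-60,0,0,0,0,0],[0,-60,0,0,0,0,0],[0,-60,0,0,0,0,0],[0,-60,0,0,0,0,0],[0,0,0,0,0,0,0]]'; python3 - <<'E'
from h import *
a=viewer.camera("top")[165:285,135:335];b=viewer.camera("side")[210:310,270:390]
a=cv2.resize(a,None,fx=2.5,fy=2.5,interpolation=cv2.INTER_CUBIC);b=cv2.resize(b,(300,300),interpolation=cv2.INTER_CUBIC)
cv2.imwrite("pics/m6.png",np.hstack([a,b]))
E
```

```text
time: 8.85
position: [0.5178, 0.0483, 0.1681]
tool_rot: [-3.141, 0.002, 0.305]
ft_force: [-0.3, -0.1, 0.1]
width: -0.0004
time: 9.6
position: [0.5179, -0.2453, 0.1665]
tool_rot: [-3.141, 0.001, 0.3]
ft_force: [-0.1, 0.7, -0.5]
width: -0.0001
```

View pics/m6.png

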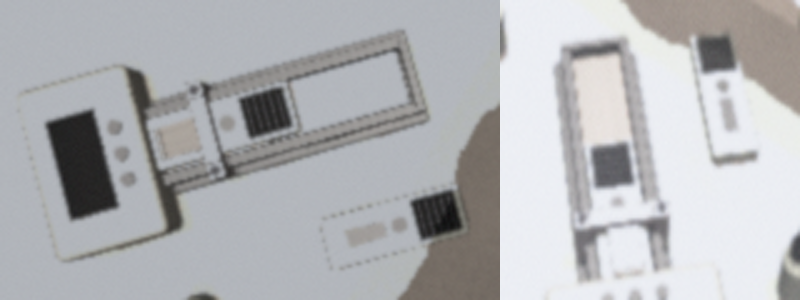

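```bash
python3 - <<'E'
from h import *
P=lambda u,v,z:ray("top",u/4+135-.375,v/4+165-.375,z)
d=np.array([-.301,.953,0]);n=np.array([-.953,-.301,0])
im=viewer.camera("top");g=cv2.cvtColor(im,6)[165:285,135:335]
m=(g<85).astype(np.uint8);k,l,s,c=cv2.connectedComponentsWithStats(m)
for i in range(1,k):
    if 80<s[i][4]<600 and 85<c[i][0]<130 and c[i][1]<70:
        u,v=c[i]+[135,165];p=ray("top",u,v,.042);print(u,v,s[i],p)
        bar=(P(333,140,.051)+P(361,270,.051))/2
        print("pad rel bar",(p-bar)@d*1e3,(p-bar)@n*1e3,"moved",(p-[.5414,-.0185,.042])@d*1e3)
E
```

```text
240.8927203065134 209.60153256704982 [ 96  36  20  19 261] [0.52361258 0.04409367 0.042     ]
pad rel bar -36.284155556729615 -2.1520541219280283 moved 65.00578104258918
```

The pad is at -36 mm from the bar, where home is -39 ± ~3 mm measurement error. It moved 65 mm and came to a hard stop, so it is home. Signing off.

```bash
python3 -c "
from bench import ticket;print(ticket.sign_off())"
```

```text
the job is handed in; nothing more can be done
None
```

The cassette is loaded and the job is handed in; sign-off gives no verdict. With the fingers shut I pressed the thumb pad down until the bed bottomed, at about 31–36 N. Still pressing, I slid the cassette about 65 mm under the crossbar and leaf until it hit a hard stop. There the forward force rose to about 19 N with no further motion. Then I lifted straight off and moved clear, at about 9.6 s on the robot's clock.

**Last checks:**
- **Position:** the last pictures show the cassette under the bar and leaf, against the reader body, and the robot touching nothing. The pad measured 36 mm behind the crossbar's front face, against 39 mm expected at home. It was also about 2 mm off to the side. I put both down to camera and edge-picking error.
- **Bystanders:** the fingers went nowhere near them. The spare looks unmoved in the last crops. I did not look at the droppers or the carton again at the end.
- **Disagreements:** the rails' outer width measured 69 mm instead of 60, because the rail's side face was in view. The two cameras differed by about 2–3 mm on the pad's position. Neither affected the result.

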